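# Hold a heat sink home in the drilling jig

## Task

Pick up the aluminium heat sink, set it flat on the jig's base plate with its long edge along the fence and its end up to the stop block, and let go of it. Then push it with the fingertips in one diagonal push, downwards and towards the fence together (about 10 N each way), so that it bears on both the base plate and the fence, snug along its whole edge, and finish while still holding that push, without letting up. Leave the screwdriver, the jar and the reel where they are.

Things in the scene. Friction and masses are not known exactly. Their poses are not given: they have to be found in the camera images.
- heatsink: Loose aluminium heat sink, upside-down T in section, about 0.34 kg. Flange 80 (its x) x 110 (its y) x 8 mm thick; along its middle a web 16 mm thick (x), 110 long (y), 8 to 40 mm above the underside. The flange sticks out 32 mm on each side of the web. Same if turned half round. Origin: centre of the underside, z up. Starts flat on the table, web up; grip it across the web from above.
- jig: Fixed dark steel base plate of the jig with a slippery coating (friction about 0.1), 150 mm (x) by 260 mm (y) by 10 mm thick, lying on the table. Origin: centre of its underside; its top is 10 mm above. Its +x points to the fence (away from the robot, up to about 25 degrees askew), its y runs along the fence.
- fence: Fixed aluminium fence bar on the base plate, 20 mm (x) by 260 mm (y), 25 mm high, at the jig's far edge. Origin: centre of its underside, on the plate's top, 55 mm from the jig's origin along the jig's +x; same axes as the jig. The face to press against is its -x face, 10 mm from its origin.
- stop: Fixed steel stop block on the base plate, touching the fence near its left (+y) end, 40 mm (x) by 20 mm (y), 25 mm high. Origin: centre of its underside, on the plate's top; same axes as the jig. The heat sink's end goes up to its -y face, 10 mm from its origin. Where it stands along the fence differs from run to run.
- screwdriver: Bystander: loose screwdriver, 190 mm long, lying on the table to the right of the jig. Not to be moved.
- jar: Bystander: loose closed jar with a black cap, 48 mm across, 65 mm high; origin: centre of its underside. Not to be moved.
- reel: Bystander: loose grey reel standing on its flange, 60 mm across, 44 mm high; origin: centre of its underside. Not to be moved.
Not all that is in view belongs to the job. Of the things that look like the heatsink, take the one that is farthest to the robot's right at the start.

How it is judged:
By the outcome, as a careful person would: the job done as asked, in the order asked, and still so for the second after the job is handed in, while the arm keeps its last pose, push and grip.
It also fails if it takes over 54 s, if anything falls off the work surface, if the arm or the gripper's body presses on something with over 40 N, if the wrist force passes 120 N, or if a joint passes its speed limit or range.

## Robot

A 6-joint arm with a two-finger parallel gripper is mounted at the origin on the work surface. World frame = base frame: x ahead of the robot, y to its left, z up, the work surface at z = 0. Lengths are in m, angles in rad, forces in N, time in s.
With the tool pointing down it reaches from about 0.35 to 0.975 m from the base axis. Payload 4.9 kg.
Tool frame: the origin (TCP) lies midway between the tips of the shut fingers; the grasp point (between the pads) lies manip.tcp_to_grasp behind it (manip.tcp_to_grasp is the distance from the TCP to the grasp point, in m); z points along the fingers, y is the line along which they close (so a half turn about z gives the same grasp; the last joint's range is limited). The gripper opens to 85 mm and grips with 20 to 120 N. Pads are 22 mm wide; open, the fingers measure 114 mm over their backs; the gripper's body (76 mm by 85 mm) begins 54 mm behind the grasp point. The pads swing forward as they close: fully open they stand 13 mm farther back than shut.
Start: joints at [1.176, 0.053, 1.613, -0, 1.476, -0.119], TCP at [0.17, 0.601, 0.231] pointing down, gripper open.
Joint ranges: [-3.01, 3.01], [-1.01, 2.22], [0.06, 2.58], [-1.02, 4.17], [0.09, 2.62], [-3.14, 3.14]. Speed limits (rad/s): [2.57, 2.57, 3.14, 3.14, 3.14, 3.14].

## Interface

Orientations are given as a unit quaternion [w, x, y, z].
In Python, from plant import manip, grab_frame, calibration, job_done gives the robot as it stands.
- The arm moves only by the tool send_rows, never from a script. Its argument "rows" is a list of rows, each an object of numbers: "x", "y", "z": the shift along the tool's x, y, z normalised to -1 to 1, where 1 is 15 cm; "wx", "wy", "wz": the turn, a rotation vector about the tool's x, y, z normalised to -1 to 1, where 1 is pi/4 rad; "hand": the opening, from -1 (shut) to 1 (fully open). In form: [{"x": .., "y": .., "z": .., "wx": .., "wy": .., "wz": .., "hand": ..}, ...]. A call has exactly 10 rows; each row shifts and turns the commanded pose from where the row before left it, along the tool's axes as they then stand; what a row does not reach is not made up. A row lasts 1/12 s, in which the tool goes at most 41.7 mm and 7.16 degrees, less where a joint would pass 70% of its speed; a pose out of reach is approached as far as the arm can. A call with a number of a shift or a turn outside -1 to 1 is refused whole. A call with a gripper value outside its range is refused whole. The fingers move at their own pace and stop on an object; the grip force is fixed at half the most. Time passes only in rows, so rows that do not move let the fingers close, or fill a call up. It gives the time, the measured TCP pose, the force, the opening and the grip force at its end, in the units of the state.
- manip.state(): the state, without advancing time (a new reading comes with each control period).
- grab_frame(name): name is "side" or "top" or "wrist"; returns the picture (400x640x3 uint8, blue, green, red); there is no depth.
- calibration(name): a dict with "camera_matrix" (3x3 intrinsics, pixels), "k1" (the pictures are not rectified: a ray, as slopes to the right and down, at radius r is drawn at 1 + k1 r^2 times it, then the intrinsics apply), "R" (3x3) and "t" (3): a world point X has camera coordinates R X + t. Camera axes: x right, y down, z forward; pixel columns grow to the right and rows downward; lengths in m; the calibration is good to about 2 mm. A picture is of the moment at which its call begins: read the wrist's pose just before it. calibration takes no time and is no camera call; for the wrist camera it gives the pose at the moment of the call.
- job_done(): hands the job in; it is judged then, once.
The state is a dict: "time": time; "joint_pos": joint angles; "joint_vel": joint speeds; "joint_efforts": joint torques, N m; "tool_pos": TCP position; "tool_rot": TCP orientation; "contact_force": force on the tool from outside, world axes, zero at the start; "ft_torque": the same for the moment, N m; "gripper_width": opening from 0.0 (shut) to 1.0 (fully open); "grasp_force": force on a finger pad.
Only numpy, scipy, OpenCV 4.12 (cv2) and the standard library are available. Lean on these libraries where they do the work, as an engineer would, in place of code of your own. Each camera call takes 0.05 s, during which the arm holds its last target. There are 200 camera calls.

## Working session

There is one attempt and no reset: what is moved stays moved. The work goes in short steps, Python scripts to look and compute and a tool call to move; the robot and the scene stay as the last step left them, time stands still between calls to the robot, and variables do not carry over. Pictures are saved under pics/ and viewed, at most 10 in all, crops included, and the job is handed in when it is done.

Besides the shell and the picture viewer there is one more tool, called after "Emit:" by a JSON object that holds its "method" and its "body". send_rows: Moves the arm, as the interface text tells. Scaled input: -1 to 1 covers 15 cm each way for a shift and pi/4 rad each way for a turn. Its arguments: {"type":"object","properties":{"rows":{"type":"array","items":{"type":"object","properties":{"x":{"type":"number","minimum":-1,"maximum":1},"y":{"type":"number","minimum":-1,"maximum":1},"z":{"type":"number","minimum":-1,"maximum":1},"wx":{"type":"number","minimum":-1,"maximum":1},"wy":{"type":"number","minimum":-1,"maximum":1},"wz":{"type":"number","minimum":-1,"maximum":1},"hand":{"type":"number"}}}}},"required":["rows"]}

```bash
mkdir -p pics
python3 - <<'E'
from plant import manip, grab_frame, calibration
import cv2
for n in ("top","side"):
    cv2.imwrite(f"pics/{n}0.png",grab_frame(n)); c=calibration(n); print(n,c)
print(manip.state(), manip.tcp_to_grasp)
E
```

```text
top {'camera_matrix': array([[451.45113545,   0.        , 314.58244029],
       [  0.        , 451.45113545, 202.81225431],
       [  0.        ,   0.        ,   1.        ]]), 'k1': -0.033561891071215634, 'R': array([[-0.01067396, -0.99972463, -0.02089833],
       [-0.99780383,  0.01201513, -0.0651395 ],
       [ 0.06537265,  0.02015713, -0.99765731]]), 't': array([0.0203914 , 0.499164  , 1.32782728])}
side {'camera_matrix': array([[393.08135436,   0.        , 319.17010359],
       [  0.        , 393.08135436, 202.3013605 ],
       [  0.        ,   0.        ,   1.        ]]), 'k1': -0.0273231770683687, 'R': array([[ 0.89364431, -0.44849174, -0.01596887],
       [-0.32272967, -0.61751652, -0.71729973],
       [ 0.31184196,  0.64616446, -0.69658172]]), 't': array([-0.47740988,  0.1879538 ,  0.88828339])}
{'time': 0.1, 'joint_pos': array([ 1.17597900e+00,  5.33094270e-02,  1.61415422e+00, -2.42147106e-05,
        1.47601464e+00, -1.19029969e-01]), 'joint_vel': array([-0.00019568,  0.00105501, -0.00268248,  0.0005885 , -0.00295712,
       -0.00047448]), 'joint_efforts': array([ 6.18140803e-04, -3.94902241e+01, -3.71363640e+01, -1.12696482e-04,
        3.84905987e-03,  8.64376346e-06]), 'tool_pos': array([0.16999476, 0.60084767, 0.23017592]), 'tool_rot': array([-2.27918933e-04,  1.37455886e-01,  9.90507441e-01, -9.14930618e-04]), 'contact_force': array([ 0.02385678, -0.40992922, -0.21762645]), 'ft_torque': array([ 0.01937851, -0.02535237, -0.00715993]), 'grasp_force': 0.0, 'gripper_width': 0.9994871464038061} 0.0187
```

View pics/top0.png

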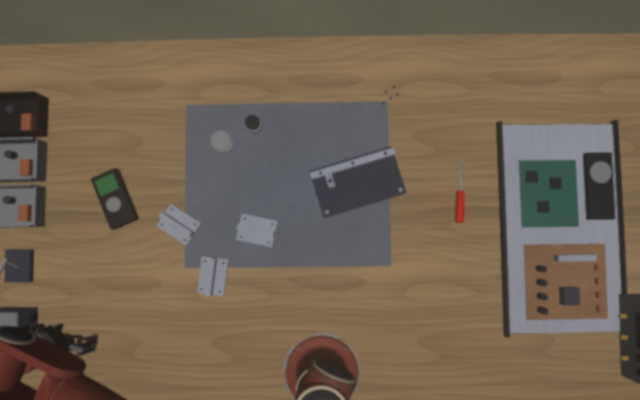

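View pics/side0.png

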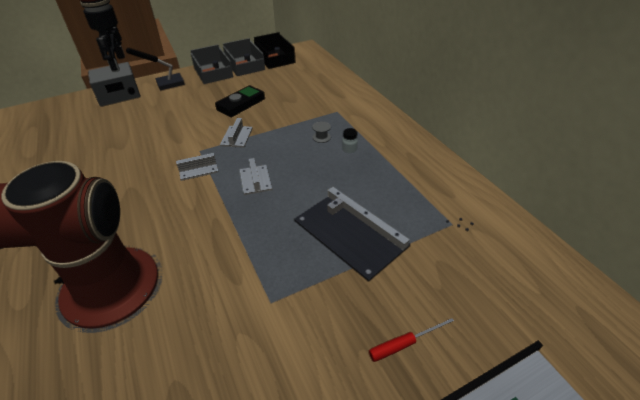

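Three candidates in the top view: A (178,225), B (257,230) and C (213,276). B is farthest right but its section looks different, so I'll enlarge them.

Run:
```python
import cv2,numpy as np
t=cv2.imread("pics/top0.png");s=cv2.imread("pics/side0.png")
a=cv2.resize(t[195:305,145:295],None,fx=5,fy=5,interpolation=cv2.INTER_CUBIC)[:, :750]
b=cv2.resize(s[110:205,165:285],None,fx=5,fy=5,interpolation=cv2.INTER_CUBIC)
def fit(i,h=300):
    return cv2.resize(i,(400,h))
cv2.imwrite("pics/c_top.png",a)
cv2.imwrite("pics/c_side.png",b)
```

```text
(no output)
```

View pics/c_top.png

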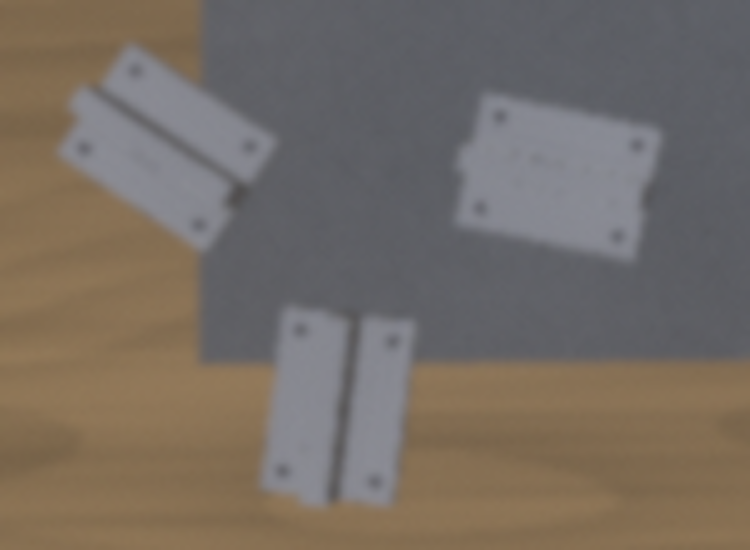

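View pics/c_side.png

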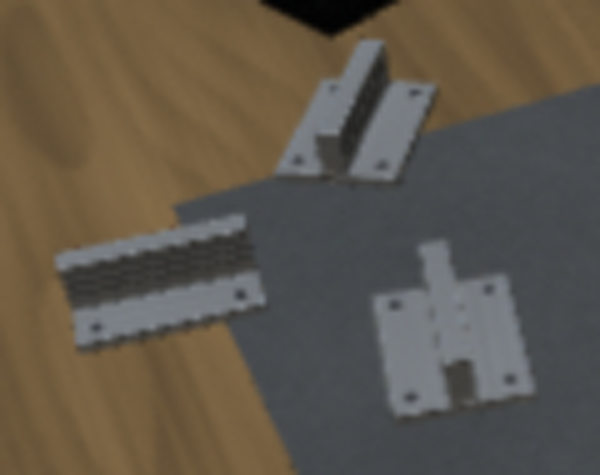

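All three are the same T section. B, with its web seen end-on in the side view, is the heat sink meant because it is farthest right: flange holes in the top crop at (500,117), (637,146), (617,236), (480,208). I'll triangulate those holes and get a rough fix on the jig.

```bash
cat > h.py <<'E'
import numpy as np, cv2
from plant import manip, grab_frame, calibration
def ray(c,uv):
    d=np.array([c["k1"],0,0,0,0.])
    p=cv2.undistortPoints(np.array(uv,float).reshape(-1,1,2),c["camera_matrix"],d).reshape(-1,2)
    D=np.c_[p,np.ones(len(p))]@c["R"]; return -c["R"].T@c["t"], D/np.linalg.norm(D,axis=1)[:,None]
def onz(c,uv,z):
    o,D=ray(c,uv); return o+D*((z-o[2])/D[:,2])[:,None]
def tri(c1,uv1,c2,uv2):
    o1,D1=ray(c1,uv1);o2,D2=ray(c2,uv2);out=[]
    for a,b in zip(D1,D2):
        s=np.linalg.lstsq(np.c_[a,-b],o2-o1,rcond=None)[0]; p,q=o1+a*s[0],o2+b*s[1]; out.append([*(p+q)/2,np.linalg.norm(p-q)])
    return np.array(out)
def proj(c,X):
    return cv2.projectPoints(np.array(X,float).reshape(-1,1,3),cv2.Rodrigues(c["R"])[0],c["t"],c["camera_matrix"],np.array([c["k1"],0,0,0,0.]))[0].reshape(-1,2)
def crop(uv,ox,oy,k): return (np.array(uv,float)+.5)/k-.5+[ox,oy]
E
python3 - <<'E'
from h import *
np.set_printoptions(precision=4,suppress=True)
t,s=calibration("top"),calibration("side")
T=crop([(500,117),(637,146),(617,236),(480,208)],145,195,5);S=crop([(489,289),(510,379),(411,397),(395,304)],165,110,5)
P=tri(t,T,s,S);print(P,P.mean(0)); Q=onz(t,T,.008);print(Q,Q.mean(0)); d=Q[1]+Q[2]-Q[0]-Q[3];print(np.degrees(np.arctan2(d[1],d[0])))
print(onz(t,crop([(483,92),(662,130),(634,262),(456,225)],145,195,5),.008).mean(0))
print("jig",tri(t,[(327,212),(401,190)],s,[(303,219),(369,272)]))
print(onz(t,[(310,173),(394,148),(405,190),(322,217),(331,182)],.01))
w=calibration("wrist");st=manip.state();print(-w["R"].T@w["t"],w["R"],w["camera_matrix"],st["tool_pos"])
E
```

```text
[[0.4574 0.2255 0.0072 0.0012]
 [0.439  0.1429 0.0081 0.0011]
 [0.3848 0.1555 0.0072 0.0001]
 [0.4028 0.2375 0.0079 0.0009]] [0.421  0.1904 0.0076 0.0008]
[[0.4568 0.2255 0.008 ]
 [0.4385 0.1431 0.008 ]
 [0.3849 0.1553 0.008 ]
 [0.4024 0.2376 0.008 ]] [0.4206 0.1904 0.008 ]
-102.25896170806318
[0.4204 0.1903 0.008 ]
jig [[ 0.4739 -0.0227  0.0078  0.0042]
 [ 0.5364 -0.2445  0.0106  0.0031]]
[[ 0.5898  0.0277  0.01  ]
 [ 0.6622 -0.226   0.01  ]
 [ 0.5349 -0.2559  0.01  ]
 [ 0.4571 -0.0068  0.01  ]
 [ 0.5617 -0.0351  0.01  ]]
[0.1078 0.6182 0.3729] [[ 0.2725  0.9621 -0.0019]
 [ 0.9288 -0.2626  0.2616]
 [ 0.2512 -0.073  -0.9652]] [[281.1059   0.     318.9334]
 [  0.     281.1059 197.7782]
 [  0.       0.       1.    ]] [0.17   0.6008 0.2302]
```

Heat sink centre is (0.4207, 0.1904), web axis at 77.7°. I'll move above it, translating first and then turning about tool z by +86.5°.

Emit:
{"method": "send_rows", "body": {"rows": [{"x": -0.16, "y": -0.148, "hand": 1}, {"x": -0.16, "y": -0.148, "hand": 1}, {"x": -0.16, "y": -0.148, "hand": 1}, {"x": -0.16, "y": -0.148, "hand": 1}, {"x": -0.16, "y": -0.148, "hand": 1}, {"x": -0.16, "y": -0.148, "hand": 1}, {"x": -0.16, "y": -0.148, "hand": 1}, {"x": -0.16, "y": -0.148, "hand": 1}, {"x": -0.16, "y": -0.148, "hand": 1}, {"x": -0.16, "y": -0.148, "hand": 1}]}}

```text
invalid input at $.rows[0]: expected keys x, y, z, wx, wy, wz, hand
```

Emit:
{"method": "send_rows", "body": {"rows": [{"x": -0.15, "y": -0.139, "hand": 1}, {"x": -0.15, "y": -0.139, "hand": 1}, {"x": -0.15, "y": -0.139, "hand": 1}, {"x": -0.15, "y": -0.139, "hand": 1}, {"x": -0.15, "y": -0.139, "hand": 1}, {"wz": 0.15, "hand": 1}, {"wz": 0.15, "hand": 1}, {"wz": 0.15, "hand": 1}, {"wz": 0.15, "hand": 1}, {"wz": 0.15, "hand": 1}]}}

```text
invalid input at $.rows[0]: expected keys x, y, z, wx, wy, wz, hand
```

Emit:
{"method": "send_rows", "body": {"rows": [{"wz": 0.15, "hand": 1}, {"wz": 0.15, "hand": 1}, {"wz": 0.15, "hand": 1}, {"wz": 0.15, "hand": 1}, {"wz": 0.15, "hand": 1}, {"wz": 0.15, "hand": 1}, {"wz": 0.15, "hand": 1}, {"wz": 0.122, "hand": 1}, {"hand": 1}, {"hand": 1}]}}

```text
invalid input at $.rows[0]: expected keys x, y, z, wx, wy, wz, hand
```

Run:
```python
from h import *
import pickle
st=manip.state();w=calibration("wrist");im=grab_frame("wrist");cv2.imwrite("pics/w1.png",im);pickle.dump(w,open("w1.pkl","wb"))
print(st["tool_pos"],st["tool_rot"],st["time"])
```

```text
[0.16999476 0.60084767 0.23017592] [-2.27918933e-04  1.37455886e-01  9.90507441e-01 -9.14930618e-04] 0.1
```

View pics/w1.png

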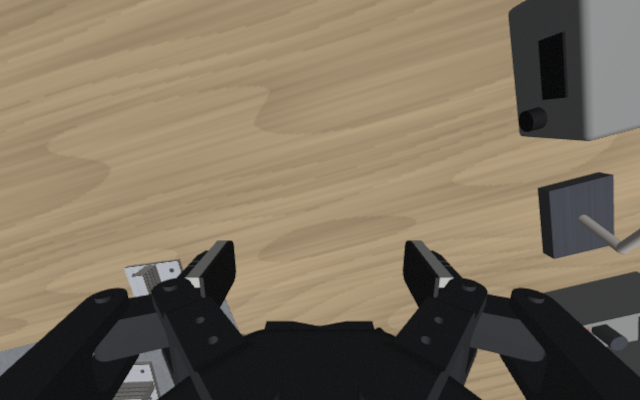

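The view shows that the gripper hides the tool −x side, and that each row needs every key. I'll resend, and take the jig from enlarged top and side crops.

Emit:
{"method": "send_rows", "body": {"rows": [{"x": -0.16, "y": -0.148, "z": 0, "wx": 0, "wy": 0, "wz": 0, "hand": 1}, {"x": -0.16, "y": -0.148, "z": 0, "wx": 0, "wy": 0, "wz": 0, "hand": 1}, {"x": -0.16, "y": -0.148, "z": 0, "wx": 0, "wy": 0, "wz": 0, "hand": 1}, {"x": -0.16, "y": -0.148, "z": 0, "wx": 0, "wy": 0, "wz": 0, "hand": 1}, {"x": -0.16, "y": -0.148, "z": 0, "wx": 0, "wy": 0, "wz": 0, "hand": 1}, {"x": -0.16, "y": -0.148, "z": 0, "wx": 0, "wy": 0, "wz": 0, "hand": 1}, {"x": -0.16, "y": -0.148, "z": 0, "wx": 0, "wy": 0, "wz": 0, "hand": 1}, {"x": -0.16, "y": -0.148, "z": 0, "wx": 0, "wy": 0, "wz": 0, "hand": 1}, {"x": -0.16, "y": -0.148, "z": 0, "wx": 0, "wy": 0, "wz": 0, "hand": 1}, {"x": -0.16, "y": -0.148, "z": 0, "wx": 0, "wy": 0, "wz": 0, "hand": 1}]}}

```text
time: 0.98
tool_pos: [0.341, 0.3209, 0.231]
tool_rot: [-0.0, 0.137, 0.991, -0.0]
contact_force: [0.3, 0.1, 0.2]
gripper_width: 0.998
grasp_force: 0.0
```

Emit:
{"method": "send_rows", "body": {"rows": [{"x": -0.15, "y": -0.139, "z": 0, "wx": 0, "wy": 0, "wz": 0, "hand": 1}, {"x": -0.15, "y": -0.139, "z": 0, "wx": 0, "wy": 0, "wz": 0, "hand": 1}, {"x": -0.15, "y": -0.139, "z": 0, "wx": 0, "wy": 0, "wz": 0, "hand": 1}, {"x": -0.15, "y": -0.139, "z": 0, "wx": 0, "wy": 0, "wz": 0, "hand": 1}, {"x": -0.15, "y": -0.139, "z": 0, "wx": 0, "wy": 0, "wz": 0, "hand": 1}, {"x": 0, "y": 0, "z": 0, "wx": 0, "wy": 0, "wz": 0.15, "hand": 1}, {"x": 0, "y": 0, "z": 0, "wx": 0, "wy": 0, "wz": 0.15, "hand": 1}, {"x": 0, "y": 0, "z": 0, "wx": 0, "wy": 0, "wz": 0.15, "hand": 1}, {"x": 0, "y": 0, "z": 0, "wx": 0, "wy": 0, "wz": 0.15, "hand": 1}, {"x": 0, "y": 0, "z": 0, "wx": 0, "wy": 0, "wz": 0.15, "hand": 1}]}}

```text
time: 1.82
tool_pos: [0.4204, 0.1912, 0.2309]
tool_rot: [-0.0, 0.422, 0.907, -0.0]
contact_force: [-0.3, 0.8, 0.1]
gripper_width: 0.998
grasp_force: 0.0
```

Emit:
{"method": "send_rows", "body": {"rows": [{"x": 0, "y": 0, "z": 0, "wx": 0, "wy": 0, "wz": 0.15, "hand": 1}, {"x": 0, "y": 0, "z": 0, "wx": 0, "wy": 0, "wz": 0.15, "hand": 1}, {"x": 0, "y": 0, "z": 0, "wx": 0, "wy": 0, "wz": 0.15, "hand": 1}, {"x": 0, "y": 0, "z": 0, "wx": 0, "wy": 0, "wz": 0.15, "hand": 1}, {"x": 0, "y": 0, "z": 0, "wx": 0, "wy": 0, "wz": 0.15, "hand": 1}, {"x": 0, "y": 0, "z": 0, "wx": 0, "wy": 0, "wz": 0.15, "hand": 1}, {"x": 0, "y": 0, "z": 0, "wx": 0, "wy": 0, "wz": 0.15, "hand": 1}, {"x": 0, "y": 0, "z": 0, "wx": 0, "wy": 0, "wz": 0.122, "hand": 1}, {"x": 0, "y": 0, "z": 0, "wx": 0, "wy": 0, "wz": 0, "hand": 1}, {"x": 0, "y": 0, "z": 0, "wx": 0, "wy": 0, "wz": 0, "hand": 1}]}}

```text
time: 2.65
tool_pos: [0.4204, 0.1914, 0.2311]
tool_rot: [-0.0, 0.778, 0.628, -0.0]
contact_force: [0.5, -0.6, -0.2]
gripper_width: 1.002
grasp_force: 0.0
```

Run:
```python
from h import *
t=cv2.imread("pics/top0.png");s=cv2.imread("pics/side0.png")
a=cv2.resize(t[140:225,300:415],None,fx=5,fy=5,interpolation=cv2.INTER_CUBIC) #575x425
cv2.imwrite("pics/jt.png",a)
b=cv2.resize(s[180:285,285:425],None,fx=5,fy=5,interpolation=cv2.INTER_CUBIC)
cv2.imwrite("pics/js.png",b)
```

```text
(no output)
```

View pics/jt.png

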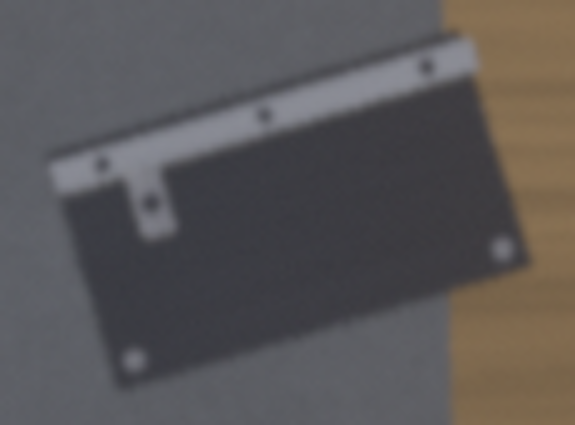

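View pics/js.png

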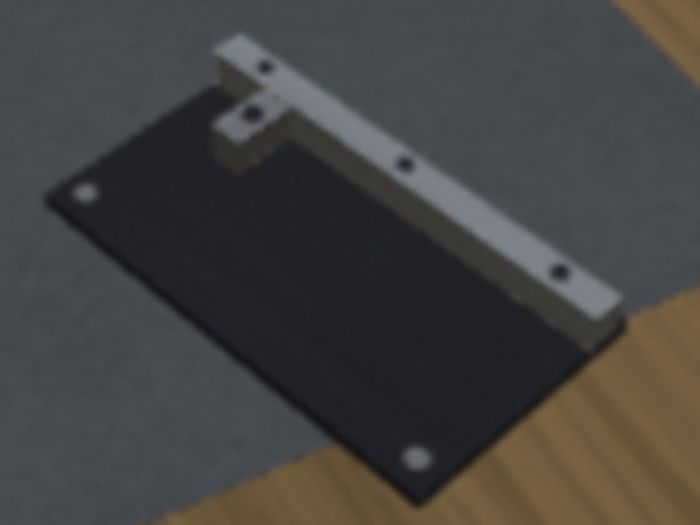

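The jig crops show fence screws at top (102,165), (265,117), (427,68) and side (265,67), (405,165), (560,272), the stop's hole at top (151,204) and side (253,114), and the plate screws. Now triangulating them.

Run:
```python
from h import *
np.set_printoptions(precision=4,suppress=True)
t,s=calibration("top"),calibration("side")
T=crop([(102,165),(265,117),(427,68),(151,204),(134,360),(502,249)],300,140,5);S=crop([(265,67),(405,165),(560,272),(253,114),(85,193),(417,459)],285,180,5)
P=tri(t,T,s,S);print(P)
y=P[0,:2]-P[2,:2];print(np.degrees(np.arctan2(y[1],y[0])))
q=P[4,:2]-P[5,:2];print(np.degrees(np.arctan2(q[1],q[0])),np.linalg.norm(q),np.linalg.norm(y))
C=onz(t,crop([(50,157),(456,32),(475,70),(60,196)],300,140,5),.035);print("fence corners",C)
C=onz(t,crop([(125,180),(138,240),(175,236),(163,168)],300,140,5),.035);print("stop corners",C)
C=onz(t,crop([(120,390),(530,265)],300,140,5),.01);print("plate",C);d=C[0]-C[1];print(np.degrees(np.arctan2(d[1],d[0])),np.linalg.norm(d))
```

```text
[[ 0.5878 -0.0028  0.0344  0.001 ]
 [ 0.6153 -0.0994  0.0344  0.0015]
 [ 0.643  -0.1954  0.0353  0.0014]
 [ 0.5646 -0.0315  0.0346  0.0018]
 [ 0.4732 -0.0202  0.0092  0.0003]
 [ 0.5373 -0.2414  0.0087  0.0006]]
105.98915689762713
106.15758068382237 0.23023204681141438 0.20040421439402564
fence corners [[ 0.5924  0.028   0.035 ]
 [ 0.6637 -0.2127  0.035 ]
 [ 0.6408 -0.2234  0.035 ]
 [ 0.5692  0.0224  0.035 ]]
stop corners [[ 0.5782 -0.016   0.035 ]
 [ 0.5425 -0.0233  0.035 ]
 [ 0.5446 -0.045   0.035 ]
 [ 0.585  -0.0385  0.035 ]]
plate [[ 0.4552 -0.0116  0.01  ]
 [ 0.5271 -0.2575  0.01  ]]
106.28973516169745 0.2561746894251128
```

Jig: y at 106.05°, fence centre (0.6154, −0.0992), stop hole 79 mm along it. So the seated heat sink centre is about (0.5634, −0.0995), yaw 106.05°. Descend and grip.

Emit:
{"method": "send_rows", "body": {"rows": [{"x": 0, "y": 0, "z": 0.2, "wx": 0, "wy": 0, "wz": 0, "hand": 1}, {"x": 0, "y": 0, "z": 0.2, "wx": 0, "wy": 0, "wz": 0, "hand": 1}, {"x": 0, "y": 0, "z": 0.2, "wx": 0, "wy": 0, "wz": 0, "hand": 1}, {"x": 0, "y": 0, "z": 0.2, "wx": 0, "wy": 0, "wz": 0, "hand": 1}, {"x": 0, "y": 0, "z": 0.2, "wx": 0, "wy": 0, "wz": 0, "hand": 1}, {"x": 0, "y": 0, "z": 0.2, "wx": 0, "wy": 0, "wz": 0, "hand": 1}, {"x": 0, "y": 0, "z": 0.1, "wx": 0, "wy": 0, "wz": 0, "hand": 1}, {"x": 0, "y": 0, "z": 0.08, "wx": 0, "wy": 0, "wz": 0, "hand": 1}, {"x": 0, "y": 0, "z": 0.06, "wx": 0, "wy": 0, "wz": 0, "hand": 1}, {"x": 0, "y": 0, "z": 0, "wx": 0, "wy": 0, "wz": 0, "hand": 1}]}}

```text
time: 3.48
tool_pos: [0.4189, 0.191, 0.0133]
tool_rot: [-0.001, 0.778, 0.628, -0.002]
contact_force: [0.1, -0.0, -0.5]
gripper_width: 1.001
grasp_force: 0.0
```

Emit:
{"method": "send_rows", "body": {"rows": [{"x": 0, "y": 0, "z": 0, "wx": 0, "wy": 0, "wz": 0, "hand": -1}, {"x": 0, "y": 0, "z": 0, "wx": 0, "wy": 0, "wz": 0, "hand": -1}, {"x": 0, "y": 0, "z": 0, "wx": 0, "wy": 0, "wz": 0, "hand": -1}, {"x": 0, "y": 0, "z": 0, "wx": 0, "wy": 0, "wz": 0, "hand": -1}, {"x": 0, "y": 0, "z": 0, "wx": 0, "wy": 0, "wz": 0, "hand": -1}, {"x": 0, "y": 0, "z": 0, "wx": 0, "wy": 0, "wz": 0, "hand": -1}, {"x": 0, "y": 0, "z": 0, "wx": 0, "wy": 0, "wz": 0, "hand": -1}, {"x": 0, "y": 0, "z": 0, "wx": 0, "wy": 0, "wz": 0, "hand": -1}, {"x": 0, "y": 0, "z": 0, "wx": 0, "wy": 0, "wz": 0, "hand": -1}, {"x": 0, "y": 0, "z": 0, "wx": 0, "wy": 0, "wz": 0, "hand": -1}]}}

```text
time: 4.32
tool_pos: [0.4213, 0.1916, 0.0161]
tool_rot: [0.0, 0.779, 0.627, 0.001]
contact_force: [0.3, -0.5, 5.7]
gripper_width: 0.175
grasp_force: 62.7
```

Emit:
{"method": "send_rows", "body": {"rows": [{"x": 0, "y": 0, "z": -0.05, "wx": 0, "wy": 0, "wz": 0, "hand": -1}, {"x": 0, "y": 0, "z": -0.1, "wx": 0, "wy": 0, "wz": 0, "hand": -1}, {"x": 0, "y": 0, "z": -0.1, "wx": 0, "wy": 0, "wz": 0, "hand": -1}, {"x": 0, "y": 0, "z": -0.1, "wx": 0, "wy": 0, "wz": 0, "hand": -1}, {"x": 0, "y": 0, "z": -0.1, "wx": 0, "wy": 0, "wz": 0, "hand": -1}, {"x": 0, "y": 0, "z": -0.1, "wx": 0, "wy": 0, "wz": 0, "hand": -1}, {"x": 0, "y": 0, "z": -0.05, "wx": 0, "wy": 0, "wz": 0, "hand": -1}, {"x": 0, "y": 0, "z": 0, "wx": 0, "wy": 0, "wz": 0, "hand": -1}, {"x": 0, "y": 0, "z": 0, "wx": 0, "wy": 0, "wz": 0, "hand": -1}, {"x": 0, "y": 0, "z": 0, "wx": 0, "wy": 0, "wz": 0, "hand": -1}]}}

```text
time: 5.15
tool_pos: [0.4193, 0.1911, 0.1037]
tool_rot: [-0.001, 0.779, 0.627, -0.001]
contact_force: [0.9, -0.4, -4.8]
gripper_width: 0.17
grasp_force: 61.3
```

Run:
```python
from h import *
np.set_printoptions(precision=4,suppress=True)
st=manip.state();print(st["tool_pos"],st["tool_rot"],st["contact_force"])
a,b=st["tool_rot"][1:3]; X=np.array([2*a*a-1,2*a*b]);Y=np.array([2*a*b,2*b*b-1])
# heatsink centre offset along tool x from the pre-grasp image (along web)
off=(np.array([.4207,.1904])-[.4213,.1916])@X;print("off",off)
print("yaw",np.degrees(np.arctan2(Y[1],Y[0])))
th=np.radians(16.05);Xg=np.array([-np.sin(th),np.cos(th)])
ex=np.array([np.cos(th),np.sin(th)]);ey=Xg
seat=np.array([.6154,-.0992])-.05*ex+.0141*ey
tgt=seat-.006*ex-.008*ey-off*Xg
d=tgt-st["tool_pos"][:2];print(seat,tgt,d,"tool",d@X/.15,d@Y/.15)
```

```text
[0.4193 0.1911 0.1037] [-0.0006  0.7788  0.6273 -0.0013] [ 0.9384 -0.3928 -4.8238]
off -0.0013002543018010154
yaw -12.29761505709065
[ 0.5635 -0.0995] [ 0.5595 -0.1076] [ 0.1402 -0.2987] tool -1.7465443545586512 1.3374512226580293
```

Emit:
{"method": "send_rows", "body": {"rows": [{"x": -0.13, "y": 0.1, "z": 0, "wx": 0, "wy": 0, "wz": 0, "hand": -1}, {"x": -0.13, "y": 0.1, "z": 0, "wx": 0, "wy": 0, "wz": 0, "hand": -1}, {"x": -0.13, "y": 0.1, "z": 0, "wx": 0, "wy": 0, "wz": 0, "hand": -1}, {"x": -0.13, "y": 0.1, "z": 0, "wx": 0, "wy": 0, "wz": 0, "hand": -1}, {"x": -0.13, "y": 0.1, "z": 0, "wx": 0, "wy": 0, "wz": 0, "hand": -1}, {"x": -0.13, "y": 0.1, "z": 0, "wx": 0, "wy": 0, "wz": 0, "hand": -1}, {"x": -0.13, "y": 0.1, "z": 0, "wx": 0, "wy": 0, "wz": 0, "hand": -1}, {"x": -0.13, "y": 0.1, "z": 0, "wx": 0, "wy": 0, "wz": 0, "hand": -1}, {"x": -0.13, "y": 0.1, "z": 0, "wx": 0, "wy": 0, "wz": 0, "hand": -1}, {"x": -0.13, "y": 0.1, "z": 0, "wx": 0, "wy": 0, "wz": 0, "hand": -1}]}}

```text
time: 5.98
tool_pos: [0.5248, -0.032, 0.1034]
tool_rot: [-0.001, 0.779, 0.627, -0.001]
contact_force: [0.7, 0.2, -3.7]
gripper_width: 0.176
grasp_force: 61.3
```

Emit:
{"method": "send_rows", "body": {"rows": [{"x": -0.112, "y": 0.084, "z": 0, "wx": 0, "wy": 0, "wz": 0, "hand": -1}, {"x": -0.112, "y": 0.084, "z": 0, "wx": 0, "wy": 0, "wz": 0, "hand": -1}, {"x": -0.112, "y": 0.084, "z": 0, "wx": 0, "wy": 0, "wz": 0, "hand": -1}, {"x": -0.112, "y": 0.084, "z": 0, "wx": 0, "wy": 0, "wz": 0, "hand": -1}, {"x": 0, "y": 0, "z": 0, "wx": 0, "wy": 0, "wz": -0.126, "hand": -1}, {"x": 0, "y": 0, "z": 0, "wx": 0, "wy": 0, "wz": -0.126, "hand": -1}, {"x": 0, "y": 0, "z": 0, "wx": 0, "wy": 0, "wz": -0.126, "hand": -1}, {"x": 0, "y": 0, "z": 0, "wx": 0, "wy": 0, "wz": -0.126, "hand": -1}, {"x": 0, "y": 0, "z": 0, "wx": 0, "wy": 0, "wz": -0.126, "hand": -1}, {"x": 0, "y": 0, "z": 0, "wx": 0, "wy": 0, "wz": 0, "hand": -1}]}}

```text
time: 6.82
tool_pos: [0.5594, -0.1071, 0.1033]
tool_rot: [-0.002, 0.601, 0.799, -0.001]
contact_force: [0.3, 0.2, -3.8]
gripper_width: 0.171
grasp_force: 61.3
```

```bash
cat > rel.py <<'E'
from h import *
np.set_printoptions(precision=4,suppress=True)
st=manip.state(); th=np.radians(16.05)
ex=np.array([np.cos(th),np.sin(th)]);ey=np.array([-np.sin(th),np.cos(th)])
seat=np.array([.6154,-.0992])-.05*ex+.0141*ey
p=st["tool_pos"];d=p[:2]-seat
from scipy.spatial.transform import Rotation as Ro
R=Ro.from_quat(np.roll(st["tool_rot"],-1)).as_matrix()
f=st["contact_force"]
print("t",st["time"],"tcp rel seat mm: x",d@ex*1e3,"y",d@ey*1e3,"z",p[2]*1e3,"yawX",np.degrees(np.arctan2(R[1,0],R[0,0])),"toolz",R[:,2],"F jig",f[:2]@ex,f[:2]@ey,f[2],"grip",st["gripper_width"],st["grasp_force"])
E
python3 rel.py
python3 -c "
from h import *
cv2.imwrite('pics/s2.png',grab_frame('side'))
im=cv2.imread('pics/s2.png');cv2.imwrite('pics/s2c.png',cv2.resize(im[110:290,240:440],None,fx=3,fy=3,interpolation=cv2.INTER_CUBIC))"
```

```text
t 6.8167 tcp rel seat mm: x -6.005785206345888 y -6.217507734608002 z 103.32905470056266 yawX 106.14164193144688 toolz [-0.0032  0.0011 -1.    ] F jig 0.2908653061734616 0.07329483587663352 -3.816060975197926 grip 0.1707636492643648 61.307008266448975
```

View pics/s2c.png

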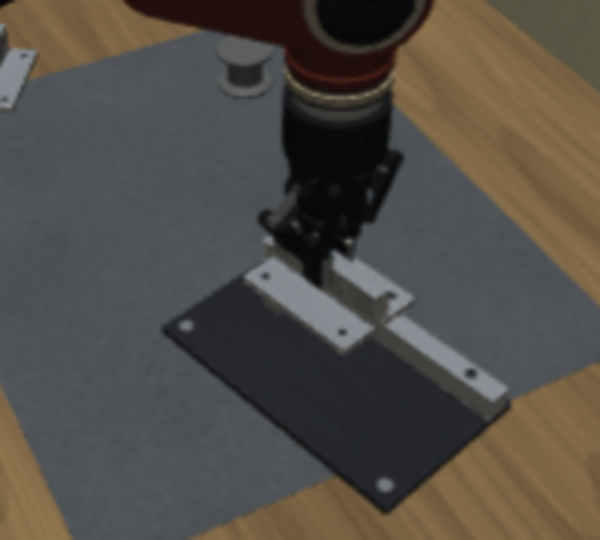

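The heat sink is held level above the plate with the web along the fence (crop, web end about (390,300)). Lowering to 4 mm above, then to contact.

Emit:
{"method": "send_rows", "body": {"rows": [{"x": 0, "y": 0, "z": 0.09, "wx": 0, "wy": 0, "wz": 0, "hand": -1}, {"x": 0, "y": 0, "z": 0.09, "wx": 0, "wy": 0, "wz": 0, "hand": -1}, {"x": 0, "y": 0, "z": 0.09, "wx": 0, "wy": 0, "wz": 0, "hand": -1}, {"x": 0, "y": 0, "z": 0.09, "wx": 0, "wy": 0, "wz": 0, "hand": -1}, {"x": 0, "y": 0, "z": 0.07, "wx": 0, "wy": 0, "wz": 0, "hand": -1}, {"x": 0, "y": 0, "z": 0.05, "wx": 0, "wy": 0, "wz": 0, "hand": -1}, {"x": 0, "y": 0, "z": 0.01, "wx": 0, "wy": 0, "wz": 0, "hand": -1}, {"x": 0, "y": 0, "z": 0, "wx": 0, "wy": 0, "wz": 0, "hand": -1}, {"x": 0, "y": 0, "z": 0, "wx": 0, "wy": 0, "wz": 0, "hand": -1}, {"x": 0, "y": 0, "z": 0, "wx": 0, "wy": 0, "wz": 0, "hand": -1}]}}

```text
time: 7.7
tool_pos: [0.5614, -0.1077, 0.0329]
tool_rot: [0.001, 0.601, 0.799, 0.0]
contact_force: [-0.0, 0.0, -3.7]
gripper_width: 0.172
grasp_force: 61.3
```

Emit:
{"method": "send_rows", "body": {"rows": [{"x": 0, "y": 0, "z": 0.004, "wx": 0, "wy": 0, "wz": 0, "hand": -1}, {"x": 0, "y": 0, "z": 0.004, "wx": 0, "wy": 0, "wz": 0, "hand": -1}, {"x": 0, "y": 0, "z": 0.004, "wx": 0, "wy": 0, "wz": 0, "hand": -1}, {"x": 0, "y": 0, "z": 0.004, "wx": 0, "wy": 0, "wz": 0, "hand": -1}, {"x": 0, "y": 0, "z": 0.004, "wx": 0, "wy": 0, "wz": 0, "hand": -1}, {"x": 0, "y": 0, "z": 0.002, "wx": 0, "wy": 0, "wz": 0, "hand": -1}, {"x": 0, "y": 0, "z": 0, "wx": 0, "wy": 0, "wz": 0, "hand": -1}, {"x": 0, "y": 0, "z": 0, "wx": 0, "wy": 0, "wz": 0, "hand": -1}, {"x": 0, "y": 0, "z": 0, "wx": 0, "wy": 0, "wz": 0, "hand": -1}, {"x": 0, "y": 0, "z": 0, "wx": 0, "wy": 0, "wz": 0, "hand": -1}]}}

```text
time: 8.53
tool_pos: [0.5605, -0.1074, 0.0286]
tool_rot: [0.0, 0.601, 0.799, 0.0]
contact_force: [-0.8, 0.3, -3.9]
gripper_width: 0.17
grasp_force: 61.3
```

```bash
python3 rel.py
```

```text
t 8.5333 tcp rel seat mm: x -4.986732998875332 y -6.826241041664162 z 28.554244168361112 yawX 106.05874358250594 toolz [ 0.0001 -0.     -1.    ] F jig -0.6900071426420248 0.5209635944569946 -3.8685801225806347 grip 0.16956794474037057 61.310555934906006
```

Emit:
{"method": "send_rows", "body": {"rows": [{"x": 0, "y": 0, "z": 0.004, "wx": 0, "wy": 0, "wz": 0, "hand": -1}, {"x": 0, "y": 0, "z": 0.004, "wx": 0, "wy": 0, "wz": 0, "hand": -1}, {"x": 0, "y": 0, "z": 0.004, "wx": 0, "wy": 0, "wz": 0, "hand": -1}, {"x": 0, "y": 0, "z": 0.004, "wx": 0, "wy": 0, "wz": 0, "hand": -1}, {"x": 0, "y": 0, "z": 0.002, "wx": 0, "wy": 0, "wz": 0, "hand": -1}, {"x": 0, "y": 0, "z": 0, "wx": 0, "wy": 0, "wz": 0, "hand": -1}, {"x": 0, "y": 0, "z": 0, "wx": 0, "wy": 0, "wz": 0, "hand": -1}, {"x": 0, "y": 0, "z": 0, "wx": 0, "wy": 0, "wz": 0, "hand": -1}, {"x": 0, "y": 0, "z": 0, "wx": 0, "wy": 0, "wz": 0, "hand": -1}, {"x": 0, "y": 0, "z": 0, "wx": 0, "wy": 0, "wz": 0, "hand": -1}]}}

```text
time: 9.37
tool_pos: [0.5608, -0.1075, 0.0261]
tool_rot: [0.0, 0.601, 0.799, 0.0]
contact_force: [-0.6, 1.0, -1.2]
gripper_width: 0.176
grasp_force: 61.8
```

```bash
python3 rel.py
```

```text
t 9.3667 tcp rel seat mm: x -4.782791460357626 y -6.949691441805955 z 26.12450651830082 yawX 106.05706489204255 toolz [ 0.0006 -0.0001 -1.    ] F jig -0.29374778099317045 1.1671651525231348 -1.2448229634542962 grip 0.17553218741852808 61.768856048583984
```

The underside is at 10 mm and touching the plate. Slide toward the stop (+tool x).

Emit:
{"method": "send_rows", "body": {"rows": [{"x": 0.007, "y": 0, "z": 0, "wx": 0, "wy": 0, "wz": 0, "hand": -1}, {"x": 0.007, "y": 0, "z": 0, "wx": 0, "wy": 0, "wz": 0, "hand": -1}, {"x": 0.007, "y": 0, "z": 0, "wx": 0, "wy": 0, "wz": 0, "hand": -1}, {"x": 0.007, "y": 0, "z": 0, "wx": 0, "wy": 0, "wz": 0, "hand": -1}, {"x": 0.007, "y": 0, "z": 0, "wx": 0, "wy": 0, "wz": 0, "hand": -1}, {"x": 0.004, "y": 0, "z": 0, "wx": 0, "wy": 0, "wz": 0, "hand": -1}, {"x": 0.004, "y": 0, "z": 0, "wx": 0, "wy": 0, "wz": 0, "hand": -1}, {"x": 0, "y": 0, "z": 0, "wx": 0, "wy": 0, "wz": 0, "hand": -1}, {"x": 0, "y": 0, "z": 0, "wx": 0, "wy": 0, "wz": 0, "hand": -1}, {"x": 0, "y": 0, "z": 0, "wx": 0, "wy": 0, "wz": 0, "hand": -1}]}}

```text
time: 10.2
tool_pos: [0.559, -0.1012, 0.0261]
tool_rot: [0.0, 0.601, 0.799, 0.0]
contact_force: [1.0, -1.1, 2.2]
gripper_width: 0.172
grasp_force: 62.1
```

```bash
python3 rel.py
```

```text
t 10.2 tcp rel seat mm: x -4.754841022826009 y -0.392893074880909 z 26.120286166078436 yawX 106.05742459956332 toolz [ 0.0005  0.0001 -1.    ] F jig 0.6647535450458362 -1.2970204532609848 2.222844543531289 grip 0.17249191288860846 62.138153314590454
```

Emit:
{"method": "send_rows", "body": {"rows": [{"x": 0.003, "y": 0, "z": 0, "wx": 0, "wy": 0, "wz": 0, "hand": -1}, {"x": 0.003, "y": 0, "z": 0, "wx": 0, "wy": 0, "wz": 0, "hand": -1}, {"x": 0.003, "y": 0, "z": 0, "wx": 0, "wy": 0, "wz": 0, "hand": -1}, {"x": 0.003, "y": 0, "z": 0, "wx": 0, "wy": 0, "wz": 0, "hand": -1}, {"x": 0, "y": 0, "z": 0, "wx": 0, "wy": 0, "wz": 0, "hand": -1}, {"x": 0, "y": 0, "z": 0, "wx": 0, "wy": 0, "wz": 0, "hand": -1}, {"x": 0, "y": 0, "z": 0, "wx": 0, "wy": 0, "wz": 0, "hand": -1}, {"x": 0, "y": 0, "z": 0, "wx": 0, "wy": 0, "wz": 0, "hand": -1}, {"x": 0, "y": 0, "z": 0, "wx": 0, "wy": 0, "wz": 0, "hand": -1}, {"x": 0, "y": 0, "z": 0, "wx": 0, "wy": 0, "wz": 0, "hand": -1}]}}

```text
time: 11.03
tool_pos: [0.5585, -0.0996, 0.0261]
tool_rot: [0.0, 0.601, 0.799, 0.0]
contact_force: [1.2, -1.1, 5.0]
gripper_width: 0.175
grasp_force: 62.5
```

```bash
python3 rel.py
```

```text
t 11.0333 tcp rel seat mm: x -4.772044058974916 y 1.2551558256262687 z 26.13502241928741 yawX 106.0580503422015 toolz [ 0.0006 -0.0002 -1.    ] F jig 0.8795484294177706 -1.3848029893406408 5.030264052833038 grip 0.17500954651807835 62.47862935066223
```

Emit:
{"method": "send_rows", "body": {"rows": [{"x": 0.003, "y": 0, "z": 0, "wx": 0, "wy": 0, "wz": 0, "hand": -1}, {"x": 0.003, "y": 0, "z": 0, "wx": 0, "wy": 0, "wz": 0, "hand": -1}, {"x": 0.003, "y": 0, "z": 0, "wx": 0, "wy": 0, "wz": 0, "hand": -1}, {"x": 0.003, "y": 0, "z": 0, "wx": 0, "wy": 0, "wz": 0, "hand": -1}, {"x": 0, "y": 0, "z": 0, "wx": 0, "wy": 0, "wz": 0, "hand": -1}, {"x": 0, "y": 0, "z": 0, "wx": 0, "wy": 0, "wz": 0, "hand": -1}, {"x": 0, "y": 0, "z": 0, "wx": 0, "wy": 0, "wz": 0, "hand": -1}, {"x": 0, "y": 0, "z": 0, "wx": 0, "wy": 0, "wz": 0, "hand": -1}, {"x": 0, "y": 0, "z": 0, "wx": 0, "wy": 0, "wz": 0, "hand": -1}, {"x": 0, "y": 0, "z": 0, "wx": 0, "wy": 0, "wz": 0, "hand": -1}]}}

```text
time: 11.87
tool_pos: [0.5584, -0.0992, 0.0261]
tool_rot: [0.001, 0.601, 0.799, -0.001]
contact_force: [1.7, -7.0, 2.1]
gripper_width: 0.171
grasp_force: 62.3
```

```bash
python3 rel.py
```

```text
t 11.8667 tcp rel seat mm: x -4.806885678652438 y 1.6931482098811887 z 26.117854834975574 yawX 106.05226471928924 toolz [ 0.0016 -0.0028 -1.    ] F jig -0.29716162251907896 -7.250296580317911 2.0988475474774484 grip 0.17101321798558056 62.28257417678833
```

Stop contact reached. Now slide toward the fence (+tool y).

Emit:
{"method": "send_rows", "body": {"rows": [{"x": -0.004, "y": 0.005, "z": 0, "wx": 0, "wy": 0, "wz": 0, "hand": -1}, {"x": 0, "y": 0.005, "z": 0, "wx": 0, "wy": 0, "wz": 0, "hand": -1}, {"x": 0, "y": 0.005, "z": 0, "wx": 0, "wy": 0, "wz": 0, "hand": -1}, {"x": 0, "y": 0.004, "z": 0, "wx": 0, "wy": 0, "wz": 0, "hand": -1}, {"x": 0, "y": 0.003, "z": 0, "wx": 0, "wy": 0, "wz": 0, "hand": -1}, {"x": 0, "y": 0.003, "z": 0, "wx": 0, "wy": 0, "wz": 0, "hand": -1}, {"x": 0, "y": 0, "z": 0, "wx": 0, "wy": 0, "wz": 0, "hand": -1}, {"x": 0, "y": 0, "z": 0, "wx": 0, "wy": 0, "wz": 0, "hand": -1}, {"x": 0, "y": 0, "z": 0, "wx": 0, "wy": 0, "wz": 0, "hand": -1}, {"x": 0, "y": 0, "z": 0, "wx": 0, "wy": 0, "wz": 0, "hand": -1}]}}

```text
time: 12.7
tool_pos: [0.5609, -0.0985, 0.0261]
tool_rot: [-0.0, 0.601, 0.799, -0.001]
contact_force: [-3.3, -5.9, 8.0]
gripper_width: 0.175
grasp_force: 63.0
```

```bash
python3 rel.py
```

```text
t 12.7 tcp rel seat mm: x -2.204162504489662 y 1.6564611391467685 z 26.114842673682674 yawX 106.08952989447242 toolz [-0.0018 -0.0023 -1.    ] F jig -4.779541391417509 -4.748994523394822 7.990746518646407 grip 0.1753552346504849 62.969934940338135
```

Emit:
{"method": "send_rows", "body": {"rows": [{"x": 0, "y": 0.003, "z": -0.002, "wx": 0, "wy": 0, "wz": 0, "hand": -1}, {"x": 0, "y": 0.002, "z": 0, "wx": 0, "wy": 0, "wz": 0, "hand": -1}, {"x": 0, "y": 0, "z": 0, "wx": 0, "wy": 0, "wz": 0, "hand": -1}, {"x": 0, "y": 0, "z": 0, "wx": 0, "wy": 0, "wz": 0, "hand": -1}, {"x": 0, "y": 0, "z": 0, "wx": 0, "wy": 0, "wz": 0, "hand": -1}, {"x": 0, "y": 0, "z": 0, "wx": 0, "wy": 0, "wz": 0, "hand": -1}, {"x": 0, "y": 0, "z": 0, "wx": 0, "wy": 0, "wz": 0, "hand": -1}, {"x": 0, "y": 0, "z": 0, "wx": 0, "wy": 0, "wz": 0, "hand": -1}, {"x": 0, "y": 0, "z": 0, "wx": 0, "wy": 0, "wz": 0, "hand": -1}, {"x": 0, "y": 0, "z": 0, "wx": 0, "wy": 0, "wz": 0, "hand": -1}]}}

```text
time: 13.53
tool_pos: [0.5613, -0.0984, 0.0262]
tool_rot: [-0.0, 0.601, 0.799, -0.002]
contact_force: [-2.9, -7.5, 6.8]
gripper_width: 0.175
grasp_force: 62.9
```

```bash
python3 rel.py
```

```text
t 13.5333 tcp rel seat mm: x -1.7304022583171588 y 1.6602726073559306 z 26.15182981094558 yawX 106.09101796027738 toolz [-0.0023 -0.0024 -1.    ] F jig -4.889438508208777 -6.364994819455488 6.824584036278541 grip 0.17505333472729606 62.873268127441406
```

Emit:
{"method": "send_rows", "body": {"rows": [{"x": -0.004, "y": 0.003, "z": -0.003, "wx": 0, "wy": 0, "wz": 0, "hand": -1}, {"x": 0, "y": 0.003, "z": 0, "wx": 0, "wy": 0, "wz": 0, "hand": -1}, {"x": 0, "y": 0.003, "z": 0, "wx": 0, "wy": 0, "wz": 0, "hand": -1}, {"x": 0, "y": 0, "z": 0, "wx": 0, "wy": 0, "wz": 0, "hand": -1}, {"x": 0, "y": 0, "z": 0, "wx": 0, "wy": 0, "wz": 0, "hand": -1}, {"x": 0, "y": 0, "z": 0, "wx": 0, "wy": 0, "wz": 0, "hand": -1}, {"x": 0, "y": 0, "z": 0, "wx": 0, "wy": 0, "wz": 0, "hand": -1}, {"x": 0, "y": 0, "z": 0, "wx": 0, "wy": 0, "wz": 0, "hand": -1}, {"x": 0, "y": 0, "z": 0, "wx": 0, "wy": 0, "wz": 0, "hand": -1}, {"x": 0, "y": 0, "z": 0, "wx": 0, "wy": 0, "wz": 0, "hand": -1}]}}

```text
time: 14.37
tool_pos: [0.5626, -0.098, 0.0262]
tool_rot: [-0.001, 0.601, 0.799, -0.001]
contact_force: [-2.1, -4.9, 5.1]
gripper_width: 0.176
grasp_force: 62.5
```

```bash
python3 rel.py
```

```text
t 14.3667 tcp rel seat mm: x -0.41420834988834787 y 1.6550779744467519 z 26.156778950256477 yawX 106.08279599340958 toolz [-0.0026 -0.0013 -1.    ] F jig -3.406256655289992 -4.160481364803218 5.12810578043836 grip 0.17635845964261337 62.54740118980408
```

Emit:
{"method": "send_rows", "body": {"rows": [{"x": -0.002, "y": 0.003, "z": -0.001, "wx": 0, "wy": 0, "wz": 0, "hand": -1}, {"x": 0, "y": 0.003, "z": 0, "wx": 0, "wy": 0, "wz": 0, "hand": -1}, {"x": 0, "y": 0.003, "z": 0, "wx": 0, "wy": 0, "wz": 0, "hand": -1}, {"x": 0, "y": 0, "z": 0, "wx": 0, "wy": 0, "wz": 0, "hand": -1}, {"x": 0, "y": 0, "z": 0, "wx": 0, "wy": 0, "wz": 0, "hand": -1}, {"x": 0, "y": 0, "z": 0, "wx": 0, "wy": 0, "wz": 0, "hand": -1}, {"x": 0, "y": 0, "z": 0, "wx": 0, "wy": 0, "wz": 0, "hand": -1}, {"x": 0, "y": 0, "z": 0, "wx": 0, "wy": 0, "wz": 0, "hand": -1}, {"x": 0, "y": 0, "z": 0, "wx": 0, "wy": 0, "wz": 0, "hand": -1}, {"x": 0, "y": 0, "z": 0, "wx": 0, "wy": 0, "wz": 0, "hand": -1}]}}

```text
time: 15.2
tool_pos: [0.5632, -0.0978, 0.0262]
tool_rot: [-0.002, 0.601, 0.799, -0.002]
contact_force: [-5.9, -4.6, 6.5]
gripper_width: 0.173
grasp_force: 62.9
```

```bash
python3 rel.py
```

```text
t 15.2 tcp rel seat mm: x 0.1766628340230655 y 1.669023219712531 z 26.214547799307525 yawX 106.09213409164146 toolz [-0.0049 -0.0012 -1.    ] F jig -6.928062028310585 -2.8388820411726203 6.476991093368964 grip 0.17286182366962227 62.92385995388031
```

Fence contact: Fx rose to −7 N at x≈0.2 mm, matching the estimate. Relax, then open only slightly so the outer finger stays clear of the fence.

Emit:
{"method": "send_rows", "body": {"rows": [{"x": -0.001, "y": -0.005, "z": -0.004, "wx": 0, "wy": 0, "wz": 0, "hand": -1}, {"x": 0, "y": 0, "z": 0, "wx": 0, "wy": 0, "wz": 0, "hand": -1}, {"x": 0, "y": 0, "z": 0, "wx": 0, "wy": 0, "wz": 0, "hand": -0.4}, {"x": 0, "y": 0, "z": 0, "wx": 0, "wy": 0, "wz": 0, "hand": -0.4}, {"x": 0, "y": 0, "z": 0, "wx": 0, "wy": 0, "wz": 0, "hand": -0.4}, {"x": 0, "y": 0, "z": 0, "wx": 0, "wy": 0, "wz": 0, "hand": -0.4}, {"x": 0, "y": 0, "z": 0, "wx": 0, "wy": 0, "wz": 0, "hand": -0.4}, {"x": 0, "y": 0, "z": 0, "wx": 0, "wy": 0, "wz": 0, "hand": -0.4}, {"x": 0, "y": 0, "z": 0, "wx": 0, "wy": 0, "wz": 0, "hand": -0.4}, {"x": 0, "y": 0, "z": 0, "wx": 0, "wy": 0, "wz": 0, "hand": -0.4}]}}

```text
time: 16.03
tool_pos: [0.5644, -0.0975, 0.0274]
tool_rot: [0.0, 0.601, 0.799, 0.0]
contact_force: [-0.2, -0.3, 0.1]
gripper_width: 0.302
grasp_force: 0.0
```

```bash
python3 rel.py
```

```text
t 16.0333 tcp rel seat mm: x 1.4932724515381486 y 1.617250126238194 z 27.36685454186059 yawX 106.05830277855041 toolz [ 0.0001  0.     -1.    ] F jig -0.25045848393391607 -0.21570732715025698 0.11142709540917801 grip 0.3021356807555338 0.0
```

Emit:
{"method": "send_rows", "body": {"rows": [{"x": 0, "y": 0, "z": -0.05, "wx": 0, "wy": 0, "wz": 0, "hand": -0.4}, {"x": 0, "y": 0, "z": -0.1, "wx": 0, "wy": 0, "wz": 0, "hand": -0.4}, {"x": 0, "y": 0, "z": -0.15, "wx": 0, "wy": 0, "wz": 0, "hand": -0.4}, {"x": 0, "y": 0, "z": -0.15, "wx": 0, "wy": 0, "wz": 0, "hand": -0.4}, {"x": 0, "y": 0, "z": -0.12, "wx": 0, "wy": 0, "wz": 0, "hand": -0.4}, {"x": 0, "y": 0, "z": 0, "wx": 0, "wy": 0, "wz": 0.15, "hand": -1}, {"x": 0, "y": 0, "z": 0, "wx": 0, "wy": 0, "wz": 0.15, "hand": -1}, {"x": 0, "y": 0, "z": 0, "wx": 0, "wy": 0, "wz": 0.15, "hand": -1}, {"x": 0, "y": 0, "z": 0, "wx": 0, "wy": 0, "wz": 0.15, "hand": -1}, {"x": 0, "y": 0, "z": 0, "wx": 0, "wy": 0, "wz": 0.15, "hand": -1}]}}

```text
time: 16.87
tool_pos: [0.5645, -0.0976, 0.1136]
tool_rot: [0.0, 0.809, 0.588, 0.0]
contact_force: [0.3, 0.7, 0.5]
gripper_width: 0.0
grasp_force: 0.0
```

Emit:
{"method": "send_rows", "body": {"rows": [{"x": 0, "y": 0, "z": 0, "wx": 0, "wy": 0, "wz": 0.15, "hand": -1}, {"x": 0, "y": 0, "z": 0, "wx": 0, "wy": 0, "wz": 0.15, "hand": -1}, {"x": 0, "y": 0, "z": 0, "wx": 0, "wy": 0, "wz": 0.15, "hand": -1}, {"x": 0, "y": 0, "z": 0, "wx": 0, "wy": 0, "wz": 0.15, "hand": -1}, {"x": 0, "y": 0, "z": 0, "wx": 0, "wy": 0, "wz": 0.15, "hand": -1}, {"x": 0, "y": 0, "z": 0, "wx": 0, "wy": 0, "wz": 0.15, "hand": -1}, {"x": 0, "y": 0, "z": 0, "wx": 0, "wy": 0, "wz": 0.15, "hand": -1}, {"x": 0, "y": 0, "z": 0, "wx": 0, "wy": 0, "wz": 0.15, "hand": -1}, {"x": 0, "y": 0, "z": 0, "wx": 0, "wy": 0, "wz": 0.05, "hand": -1}, {"x": 0, "y": 0, "z": 0, "wx": 0, "wy": 0, "wz": 0, "hand": -1}]}}

```text
time: 17.7
tool_pos: [0.5645, -0.0976, 0.1135]
tool_rot: [0.0, 0.99, 0.139, 0.0]
contact_force: [0.1, -0.1, 0.8]
gripper_width: -0.002
grasp_force: 0.0
```

Emit:
{"method": "send_rows", "body": {"rows": [{"x": -0.085, "y": 0, "z": 0, "wx": 0, "wy": 0, "wz": 0, "hand": -1}, {"x": -0.085, "y": 0, "z": 0, "wx": 0, "wy": 0, "wz": 0, "hand": -1}, {"x": 0, "y": 0, "z": 0, "wx": 0, "wy": 0.06, "wz": 0, "hand": -1}, {"x": 0, "y": 0, "z": 0, "wx": 0, "wy": 0.06, "wz": 0, "hand": -1}, {"x": 0, "y": 0, "z": 0, "wx": 0, "wy": 0.058, "wz": 0, "hand": -1}, {"x": 0, "y": 0, "z": 0, "wx": 0, "wy": 0, "wz": 0, "hand": -1}, {"x": 0, "y": 0, "z": 0, "wx": 0, "wy": 0, "wz": 0, "hand": -1}, {"x": 0, "y": 0, "z": 0, "wx": 0, "wy": 0, "wz": 0, "hand": -1}, {"x": 0, "y": 0, "z": 0, "wx": 0, "wy": 0, "wz": 0, "hand": -1}, {"x": 0, "y": 0, "z": 0, "wx": 0, "wy": 0, "wz": 0, "hand": -1}]}}

```text
time: 18.53
tool_pos: [0.5403, -0.1045, 0.113]
tool_rot: [-0.01, 0.988, 0.14, 0.069]
contact_force: [-0.4, -0.3, 0.1]
gripper_width: 0.002
grasp_force: 0.0
```

```bash
python3 rel.py;python3 -c "
from h import *
im=grab_frame('top');im2=grab_frame('side')
a=cv2.resize(im[140:225,300:415],None,fx=4,fy=4,interpolation=cv2.INTER_CUBIC)
b=cv2.resize(im2[150:290,285:425],None,fx=4,fy=4,interpolation=cv2.INTER_CUBIC)[:340,:340] if 0 else cv2.resize(im2[195:280,310:395],None,fx=4,fy=4,interpolation=cv2.INTER_CUBIC)
cv2.imwrite('pics/chk.png',np.hstack([a,b[:a.shape[0]]]))"
```

```text
t 18.5333 tcp rel seat mm: x -23.630554656293317 y 1.55718295174618 z 113.00156305314856 yawX 16.09905992448702 toolz [ 0.1337  0.0384 -0.9903] F jig -0.4629467125923867 -0.15583954644540354 0.07139642734631214 grip 0.0016420808939632203 0.0
```

View pics/chk.png

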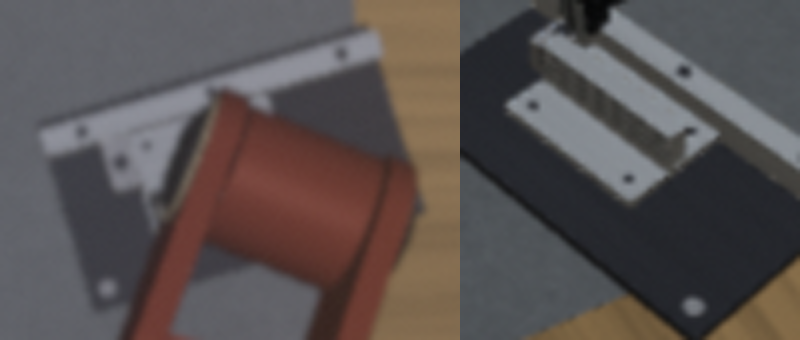

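The heat sink sits against the fence and stop, parallel to both (side crop: web from (545,50) to (685,155)), and has been let go. Lower the shut fingertips over the near ledge.

Emit:
{"method": "send_rows", "body": {"rows": [{"x": -0.0136, "y": 0.008, "z": 0.097, "wx": 0, "wy": 0, "wz": 0, "hand": -1}, {"x": -0.0136, "y": 0, "z": 0.097, "wx": 0, "wy": 0, "wz": 0, "hand": -1}, {"x": -0.0136, "y": 0, "z": 0.097, "wx": 0, "wy": 0, "wz": 0, "hand": -1}, {"x": -0.0136, "y": 0, "z": 0.097, "wx": 0, "wy": 0, "wz": 0, "hand": -1}, {"x": -0.0136, "y": 0, "z": 0.097, "wx": 0, "wy": 0, "wz": 0, "hand": -1}, {"x": -0.0098, "y": 0, "z": 0.07, "wx": 0, "wy": 0, "wz": 0, "hand": -1}, {"x": -0.0038, "y": 0, "z": 0.026, "wx": 0, "wy": 0, "wz": 0, "hand": -1}, {"x": 0, "y": 0, "z": 0, "wx": 0, "wy": 0, "wz": 0, "hand": -1}, {"x": 0, "y": 0, "z": 0, "wx": 0, "wy": 0, "wz": 0, "hand": -1}, {"x": 0, "y": 0, "z": 0, "wx": 0, "wy": 0, "wz": 0, "hand": -1}]}}

```text
time: 19.47
tool_pos: [0.5411, -0.1061, 0.0259]
tool_rot: [-0.009, 0.988, 0.139, 0.07]
contact_force: [0.6, -0.4, -0.6]
gripper_width: -0.002
grasp_force: 0.0
```

```bash
python3 rel.py
```

```text
t 19.4667 tcp rel seat mm: x -23.277353646300572 y -0.15726827770016094 z 25.920913890096866 yawX 16.067773262055255 toolz [ 0.1357  0.0379 -0.99  ] F jig 0.4070001037229558 -0.5843152160536625 -0.6458924683153326 grip -0.0017716642626192688 0.0
```

Emit:
{"method": "send_rows", "body": {"rows": [{"x": 0.0043, "y": 0, "z": 0.008, "wx": 0, "wy": 0, "wz": 0, "hand": -1}, {"x": 0.0043, "y": 0, "z": 0.008, "wx": 0, "wy": 0, "wz": 0, "hand": -1}, {"x": 0.0043, "y": 0, "z": 0.008, "wx": 0, "wy": 0, "wz": 0, "hand": -1}, {"x": 0.0043, "y": 0, "z": 0.008, "wx": 0, "wy": 0, "wz": 0, "hand": -1}, {"x": 0.0043, "y": 0, "z": 0.008, "wx": 0, "wy": 0, "wz": 0, "hand": -1}, {"x": 0, "y": 0, "z": 0, "wx": 0, "wy": 0, "wz": 0, "hand": -1}, {"x": 0, "y": 0, "z": 0, "wx": 0, "wy": 0, "wz": 0, "hand": -1}, {"x": 0, "y": 0, "z": 0, "wx": 0, "wy": 0, "wz": 0, "hand": -1}, {"x": 0, "y": 0, "z": 0, "wx": 0, "wy": 0, "wz": 0, "hand": -1}, {"x": 0, "y": 0, "z": 0, "wx": 0, "wy": 0, "wz": 0, "hand": -1}]}}

```text
time: 20.3
tool_pos: [0.5441, -0.1046, 0.0193]
tool_rot: [-0.01, 0.988, 0.139, 0.069]
contact_force: [-0.7, 1.0, 0.3]
gripper_width: 0.002
grasp_force: 0.0
```

```bash
python3 rel.py
```

```text
t 20.3 tcp rel seat mm: x -20.062596190410517 y 0.4184510841705553 z 19.301242818070186 yawX 16.053808161529503 toolz [ 0.1338  0.0386 -0.9903] F jig -0.43608247506708303 1.1757817379048643 0.32004677994096675 grip 0.00209726827772807 0.0
```

Emit:
{"method": "send_rows", "body": {"rows": [{"x": 0.0022, "y": 0, "z": 0.002, "wx": 0, "wy": 0, "wz": 0, "hand": -1}, {"x": 0.0022, "y": 0, "z": 0.002, "wx": 0, "wy": 0, "wz": 0, "hand": -1}, {"x": 0.0022, "y": 0, "z": 0.002, "wx": 0, "wy": 0, "wz": 0, "hand": -1}, {"x": 0.0022, "y": 0, "z": 0.002, "wx": 0, "wy": 0, "wz": 0, "hand": -1}, {"x": 0, "y": 0, "z": 0, "wx": 0, "wy": 0, "wz": 0, "hand": -1}, {"x": 0, "y": 0, "z": 0, "wx": 0, "wy": 0, "wz": 0, "hand": -1}, {"x": 0, "y": 0, "z": 0, "wx": 0, "wy": 0, "wz": 0, "hand": -1}, {"x": 0, "y": 0, "z": 0, "wx": 0, "wy": 0, "wz": 0, "hand": -1}, {"x": 0, "y": 0, "z": 0, "wx": 0, "wy": 0, "wz": 0, "hand": -1}, {"x": 0, "y": 0, "z": 0, "wx": 0, "wy": 0, "wz": 0, "hand": -1}]}}

```text
time: 21.13
tool_pos: [0.5454, -0.1044, 0.0189]
tool_rot: [-0.01, 0.988, 0.139, 0.069]
contact_force: [-4.8, -0.6, 5.9]
gripper_width: 0.004
grasp_force: 3.1
```

```bash
python3 rel.py
```

```text
t 21.1333 tcp rel seat mm: x -18.72024526550671 y 0.22681932353008255 z 18.927274676399612 yawX 16.077083489187512 toolz [ 0.1331  0.0383 -0.9904] F jig -4.771099033306761 0.7737550294913653 5.938353133804072 grip 0.003870169308365066 3.0786328855901957
```

Emit:
{"method": "send_rows", "body": {"rows": [{"x": 0.0024, "y": 0, "z": 0.002, "wx": 0, "wy": 0, "wz": 0, "hand": -1}, {"x": 0.0024, "y": 0, "z": 0.002, "wx": 0, "wy": 0, "wz": 0, "hand": -1}, {"x": 0, "y": 0, "z": 0, "wx": 0, "wy": 0, "wz": 0, "hand": -1}, {"x": 0, "y": 0, "z": 0, "wx": 0, "wy": 0, "wz": 0, "hand": -1}, {"x": 0, "y": 0, "z": 0, "wx": 0, "wy": 0, "wz": 0, "hand": -1}, {"x": 0, "y": 0, "z": 0, "wx": 0, "wy": 0, "wz": 0, "hand": -1}, {"x": 0, "y": 0, "z": 0, "wx": 0, "wy": 0, "wz": 0, "hand": -1}, {"x": 0, "y": 0, "z": 0, "wx": 0, "wy": 0, "wz": 0, "hand": -1}, {"x": 0, "y": 0, "z": 0, "wx": 0, "wy": 0, "wz": 0, "hand": -1}, {"x": 0, "y": 0, "z": 0, "wx": 0, "wy": 0, "wz": 0, "hand": -1}]}}

```text
time: 21.97
tool_pos: [0.5459, -0.1044, 0.0188]
tool_rot: [-0.01, 0.988, 0.14, 0.068]
contact_force: [-7.6, -1.6, 10.1]
gripper_width: 0.003
grasp_force: 5.4
```

```bash
python3 rel.py
```

```text
t 21.9667 tcp rel seat mm: x -18.273639702557382 y 0.12585039853872745 z 18.812269402576828 yawX 16.09457317404498 toolz [ 0.1319  0.0381 -0.9905] F jig -7.710192252885776 0.5267302447574198 10.093685928826059 grip 0.0027409821178719777 5.448000461328775
```

Emit:
{"method": "send_rows", "body": {"rows": [{"x": 0.002, "y": 0, "z": 0.0005, "wx": 0, "wy": 0, "wz": 0, "hand": -1}, {"x": 0.0015, "y": 0, "z": 0, "wx": 0, "wy": 0, "wz": 0, "hand": -1}, {"x": 0, "y": 0, "z": 0, "wx": 0, "wy": 0, "wz": 0, "hand": -1}, {"x": 0, "y": 0, "z": 0, "wx": 0, "wy": 0, "wz": 0, "hand": -1}, {"x": 0, "y": 0, "z": 0, "wx": 0, "wy": 0, "wz": 0, "hand": -1}, {"x": 0, "y": 0, "z": 0, "wx": 0, "wy": 0, "wz": 0, "hand": -1}, {"x": 0, "y": 0, "z": 0, "wx": 0, "wy": 0, "wz": 0, "hand": -1}, {"x": 0, "y": 0, "z": 0, "wx": 0, "wy": 0, "wz": 0, "hand": -1}, {"x": 0, "y": 0, "z": 0, "wx": 0, "wy": 0, "wz": 0, "hand": -1}, {"x": 0, "y": 0, "z": 0, "wx": 0, "wy": 0, "wz": 0, "hand": -1}]}}

```text
time: 22.8
tool_pos: [0.5459, -0.1044, 0.0188]
tool_rot: [-0.01, 0.988, 0.14, 0.068]
contact_force: [-10.1, -1.1, 11.1]
gripper_width: 0.0
grasp_force: 6.6
```

```bash
python3 rel.py;python3 -c "
from h import *
im2=grab_frame('side')
cv2.imwrite('pics/chk2.png',cv2.resize(im2[170:280,280:410],None,fx=5,fy=5,interpolation=cv2.INTER_CUBIC))"; python3 rel.py
```

```text
t 22.8 tcp rel seat mm: x -18.20635069244432 y 0.11990033300150488 z 18.788469519213074 yawX 16.10418584010608 toolz [ 0.1307  0.0379 -0.9907] F jig -10.028020086573612 1.7395257876706884 11.089931914986217 grip 6.964695131675964e-05 6.646908377297223
t 22.85 tcp rel seat mm: x -18.203581811618978 y 0.1389711788727559 z 18.780232975552497 yawX 16.10485106098212 toolz [ 0.1307  0.0379 -0.9907] F jig -10.474770128121744 1.5643630478071775 11.467840255302088 grip -0.0008233399433968223 6.646799677982926
```

View pics/chk2.png

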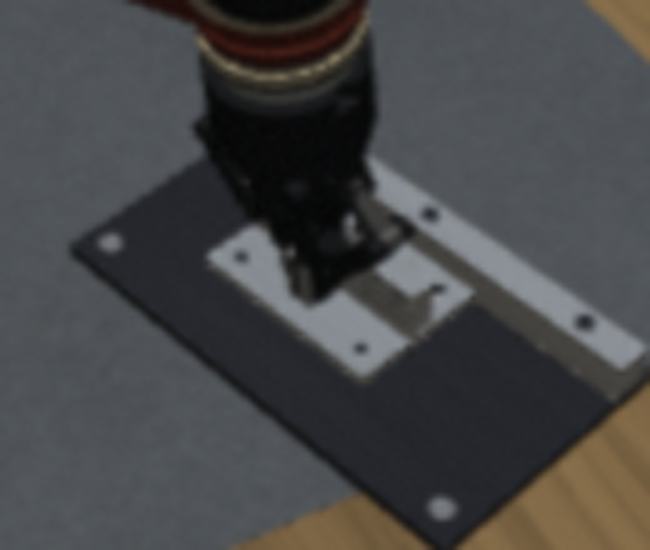

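The crop shows the flange flat on the plate and snug to the fence, with the fingertips in the ledge/web corner (about (310,290)). They are pushing 10 N toward the fence and 11 N down, and the part no longer moves. Handing in.

```bash
python3 -c "
from plant import job_done
print(job_done())"
```

```text
the job is handed in; nothing more can be done
None
```

I set the heat sink flat on the base plate against the fence and up to the stop, let go, and handed in at about 23 s with the shut fingertips still pushing diagonally (about 10 N toward the fence, 11 N down). No verdict came back, and the screwdriver, jar and reel were not touched.

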